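Open the gauge case with the two-stage catch

ROBOT

A 7-joint arm with a two-finger parallel gripper is mounted at the origin on a cart in front of the work surface, level with it; the furniture and walls round the work are solid. World frame = base frame: x ahead of the robot, y to its left, z up, the work surface at z = 0. Lengths are in m, angles in degrees, forces in N, time in s.
With the tool pointing down it reaches from about 0.425 to 0.875 m from the base axis. Payload 4.7 kg.
Tool frame: the origin (TCP) lies at the very end of the fingers, on their centre line; the grasp point (between the pads) lies 19 mm behind it; z points along the fingers, y is the direction in which the jaws open and shut (so a half turn about z gives the same grasp; the last joint's range is limited). The gripper opens to 87 mm and grips with 3 to 60 N. Pads are 19 mm wide; open, the fingers measure 117 mm over their backs; the gripper's body (75 mm by 190 mm) begins 51 mm behind the grasp point.
Start: joints at [76.037, 18.392, -4.016, 83.108, 1.295, 78.541, -3.26], TCP at [0.166, -0.629, 0.223] pointing down, gripper open.
Joint ranges: [-163.93, 163.93], [-17.29, 119.83], [-79.2, 71.16], [3.27, 140.29], [-89.18, 269.18], [5.43, 117.66], [-154.24, 154.24]. Speed limits (degrees/s): [147.25, 147.25, 180, 180, 180, 180, 180].

INTERFACE

Orientations are given as [roll, pitch, yaw] about the fixed x, y, z axes, in that order (R = Rz(yaw) Ry(pitch) Rx(roll)).
In Python, from cell import * gives the robot as it stands.
- The arm moves only by the tool drive_tool, never from a script. Its argument "moves" is text: rows parted by semicolons, each of 5 numbers parted by spaces: the shift along the tool's x, y, z in m, then the turn about the tool's z in degrees, then the gripper's target within -1 to 1 (fully open at 1, half-way at 0, shut at -1). In form: x y z yaw fingers; .... A call has exactly 8 rows; each row is the pose to reach, as a shift and turn from the pose commanded when the call began, along the tool's axes at that moment; what a row does not reach only later rows make up. A row lasts 1/10 s, in which the tool goes at most 50 mm and 8.59 degrees, less where a joint would pass 70% of its speed; a pose out of reach is approached as far as the arm can. A call with a gripper value outside its range is refused whole. The fingers move at their own pace and stop on an object; "grip_force" is the grip in N (left out, the last holds). Time passes only in rows, so rows that repeat a pose let the fingers close, or fill a call up. It gives the time, the measured TCP pose, the force and the opening at its end, in the units of the state.
- get_obs(): the state, without advancing time (a new reading comes with each control period).
- read_camera(name): name is "side" or "top" or "wrist"; returns (picture, depth): 480x640x3 uint8, red, green, blue; 480x640 float32, m along the optical axis (not along the pixel's ray), 0 where there is no reading.
- calibration(name): a dict with "intrinsics" (3x3 intrinsics, pixels), "cam_to_world" (4x4, takes a point from camera to world coordinates); the wrist camera has in their place "T_tool_cam" (4x4, takes a point from camera to tool coordinates, whose origin is the TCP and whose axes are the flange's). Camera axes: x right, y up, looking along -z (the intrinsics and any distortion apply to the point x, -y, -z); pixel columns grow to the right and rows downward; lengths in m; the calibration is good to about 2 mm. A picture is of the moment at which its call begins: read the wrist's pose just before it. calibration takes no time and is no camera call.
- sign_off(): hands the job in, once; it reports no verdict.
Trained networks look in the newest picture that a camera, given by its name, has taken for a name from the list of things; names that differ only in an ending like _2 or _b are one class to them, and where a whole thing is asked for, a point or a joint stands for the part that bears it (a point fixed in the world has none). Each returns a list of dicts, best first, with "conf" (0 to 1); they miss things now and then, are a little off and sometimes report something else, mostly with a low value. They report only what shows in the picture. A call takes as long as a camera call.
- search_frame(camera, name): "uv" ([column, row] in pixels, amid what is visible of it).
- pinpoint(camera, name): "uv" ([column, row] in pixels: a listed point, or the origin of a listed thing).
The state is a dict: "time_s": time; "qpos": joint angles; "joint_velocities": joint speeds; "effort": joint torques, N m; "tool_pos": TCP position; "tool_rot": TCP orientation; "force": force on the tool from outside, world axes, zero at the start; "wrist_torque": the same for the moment, N m; "grip_width": finger opening in m.
Only numpy, scipy, OpenCV 4.12 (cv2) and the standard library are available. Lean on these libraries where they do the work, as an engineer would, in place of code of your own. Each camera call takes 0.05 s, during which the arm holds its last target. There are 200 camera calls.

TASK

The grey steel gauge case is still locked for carrying. Slide the safety bolt on its lid to the left (seen from the front of the case) until it is fully home against the small end post on the latch, then lift the latch lever at the front and raise the lid until it stands open by itself, about upright. Feel your way gently: do not drive the bolt hard against the post or wrench the latch against the bolt, and leave the things standing around the case where they are.

Things in the scene. Friction and masses are not known exactly. Their poses are not given: they have to be found in the camera images.
- case: Grey sheet-steel case, fixed to the bench; closed it is 130 mm deep (its x), 220 mm wide (its y) and 86 mm high. Origin: centre of its underside on the bench. Its x axis points from the front (latch side, towards the robot) to the back (hinge side), its y axis to the left seen from the front, z up. The lid is the top 26 mm.
- lid_hinge (a point): Middle of the lid's hinge line, at the top of the case's back wall, 60 mm above the bench; the hinge line runs along the case's y.
- lid_front (a point): Middle of the lid's upper front edge, 130 mm in front of the hinge line and 26 mm above it; moves with the lid.
- tab_thumb (a point): Centre of the top of the safety bolt's upright ribbed thumb piece, on the lid 20 mm behind its front edge. It is 15 mm deep (case x), 12 mm wide (case y) and its top stands 23.5 mm above the lid's top. The bolt's flat strip slides in two low straps (7 mm high, 6 mm wide) on the lid, 38 mm left and right of the lid's middle.
- safety_tab (a joint): Travel of the safety bolt in m, growing to the left (case +y). Starts at 0 to 0.003 (locked). The tongue meets the end post somewhere between 0.008 and 0.024: the gate plate is clamped in a slotted hole and differs from case to case. Only in the last 2 mm before the post is the latch free. About 4 N to slide; stays where left. The post takes at most 15 N.
- latch_grip (a point): Middle of the latch lever's grip plate, 4 mm below its top: a steel plate with down-turned sides, 30 mm wide (case y), 40 mm long (case x), 12 mm thick at its sides, standing out in front of the lid, level with the lid's top when closed. It is 60 mm in front of the lid's front face, 47 mm in front of the lever's pivot.
- latch_hinge (a point): Middle of the latch lever's pivot, which lies along the case's y, 13 mm in front of the lid's front face and 7 mm below the lid's top; moves with the lid.
- latch (a joint): Lift angle of the latch lever relative to the lid in rad: 0 closed (light spring back), end stop at 0.9. A claw below the pivot hooks under a keeper on the case and lets the lid go once the lever is lifted by more than about 0.35. While bolted it gives springily by up to 0.2; more than about 8 N on the grip plate (30 N on the tongue) is too much then.
- lid (a joint): Opening angle of the lid in rad: 0 closed, growing as it opens, 1.57 upright, end stop at 1.9. Its stiff hinge (about 5 N at the front edge) keeps it where it is left.
- jar: Closed glass jar, 63 mm across and 99 mm high, standing to the left of the case. Origin: centre of its underside.
- blank_tall: Ring blank, a copper tube offcut 12 mm across and 41 mm high, standing on end to the right of the case. Origin: centre of its underside.
- blank_wide: Ring blank, a silver tube offcut 14 mm across and 32 mm high, standing on end to the right of the case. Origin: centre of its underside.
- weight: Brass weight with a knob, 35 mm across and 44 mm high, standing to the right of the case. Origin: centre of its underside.
- tongue_tip (a point): Front end of the bolt's tongue: a flat bar 8 mm wide and 4 mm thick that reaches 31 mm beyond the lid's front edge, 3 to 7 mm above the lid's top. It lies over the 24 mm long block of the gate plate on the latch lever, so the latch cannot lift. Left of the block are a 10 mm wide gap, the gate, which lets the tongue through, and an upright end post.

How it is judged (in metres and radians):
On the way, in this order (a step that is already met when the one before it is completed fails the run):
1. the safety bolt is slid over to the unlocked side (value of joint safety_tab above 0.0055 m), for 0.2 s.
2. the latch lever is lifted clear of its keeper (value of joint latch above 0.3 rad), for 0.1 s.
3. the lid is raised (value of joint lid above 1.2 rad), for 0.1 s.
At the end, for the whole second after the job is handed in: The lid stands open by itself at 1.2 rad or more and is at rest, with the safety bolt still on the unlocked side (5.5 mm of travel or more) (value of joint lid above 1.2 rad and velocity of joint lid between -0.1 and 0.1 rad/s and value of joint safety_tab above 0.0055 m); the robot touches nothing.
It fails at once if the safety bolt is driven against the end post with more than 15 N (contact force between safety_tab and gate_c1 above 15 N).
It fails at once if the latch is lifted against the safety bolt's tongue with more than 30 N (contact force between safety_tab and gate_c0 above 30 N).
It fails at once if something standing by the case is moved by more than 20 mm or knocked over (distance of any of jar, blank_tall, blank_wide, weight from where it was at the start of the episode above 0.02 m or angle between any of jar, blank_tall, blank_wide, weight's own z axis and vertical above 0.4 rad).
It also fails if it takes over 67 s, if anything falls off the work surface, if the arm or the gripper's body presses on something with over 40 N, if the wrist force passes 120 N, or if a joint passes its speed limit or range.

## Working session

There is one attempt and no reset: what is moved stays moved. The work goes in short steps, Python scripts to look and compute and a tool call to move; the robot and the scene stay as the last step left them, time stands still between calls to the robot, and variables do not carry over. Pictures are saved under pics/ and viewed, about 8 in all and at most 12, crops included, and the job is handed in when it is done.

Besides the shell and the picture viewer there is one more tool, called after "Request:" by a JSON object that holds its "name" and its "arguments". drive_tool: Moves the arm, as the interface text tells. Its arguments: {"type":"object","properties":{"moves":{"type":"string"},"grip_force":{"type":"number"}},"required":["moves"]}

```bash
mkdir -p pics; cat > h.py <<'E'
from cell import *
import numpy as np, cv2
from scipy.spatial.transform import Rotation as R
def cam(n):
    o=get_obs(); im,d=read_camera(n); c=calibration(n)
    if n=="wrist":
        T=np.eye(4);T[:3,:3]=R.from_euler('xyz',o["tool_rot"],degrees=True).as_matrix();T[:3,3]=o["tool_pos"]
        M=T@np.array(c["T_tool_cam"])
    else: M=np.array(c["cam_to_world"])
    return im,d,np.array(c["intrinsics"]),M
def unproj(uv,z,K,M):
    p=np.linalg.inv(K)@np.array([uv[0],uv[1],1.]); p=p*z; return (M@np.array([p[0],-p[1],-p[2],1]))[:3]
def dep(d,uv,r=2):
    u,v=map(int,np.round(uv)); w=d[max(v-r,0):v+r+1,max(u-r,0):u+r+1]; w=w[w>0]; return float(np.median(w)) if len(w) else 0
def onplane(uv,h,K,M):
    p=np.linalg.inv(K)@np.array([uv[0],uv[1],1.]); r=M[:3,:3]@np.array([p[0],-p[1],-p[2]]); o=M[:3,3]
    return o+r*(h-o[2])/r[2]
def save(im,n): cv2.imwrite("pics/"+n,im[:,:,::-1])
E
python3 - <<'E'
from h import *
np.set_printoptions(precision=4,suppress=True)
o=get_obs();print(o)
for n in("top","side"):
    im,d,K,M=cam(n);save(im,n+"0.png");print(n,K.tolist(),M)
    for t in("case","lid_hinge","lid_front","tab_thumb","latch_grip","latch_hinge","tongue_tip","jar","blank_tall","blank_wide","weight"):
        for r in pinpoint(n,t)[:1]:
            z=dep(d,r["uv"]);print(t,np.round(r["uv"],1),round(r["conf"],2),unproj(r["uv"],z,K,M))
print(get_obs()["time_s"], calibration("wrist"))
E
```

```text
{'time_s': 0.0, 'qpos': array([76.0395, 18.4384, -4.0155, 83.1757,  1.2955, 78.5389, -3.2617]), 'joint_velocities': array([ 0.0404,  0.1052, -0.0621, -0.0256, -0.0625, -0.0463,  0.0423]), 'effort': array([  0.0002, -49.1282,  -0.4035, -31.2526,  -0.0639,   0.0437,
         0.0002]), 'tool_pos': array([ 0.1655, -0.628 ,  0.2215]), 'tool_rot': array([-179.8923,    0.0062,   14.7686]), 'force': array([ 0.8835, -0.1068,  0.1772]), 'wrist_torque': array([-0.005 ,  0.0339,  0.0174]), 'grip_width': 0.08673597203229022}
top [[547.8772896435286, 0.0, 324.01448375323884], [0.0, 547.8772896435286, 238.26123816639463], [0.0, 0.0, 1.0]] [[-0.0141  0.9877 -0.1558  0.4704]
 [-0.9999 -0.0128  0.0091  0.183 ]
 [ 0.007   0.1559  0.9878  0.9737]
 [ 0.      0.      0.      1.    ]]
case [321.9 265.5] 0.6 [0.5654 0.1789 0.0877]
lid_hinge [318.8 228.9] 0.83 [0.6259 0.1832 0.0873]
lid_front [327.4 297.5] 0.57 [0.5134 0.1708 0.0902]
tab_thumb [331.1 284.6] 0.96 [0.5339 0.1645 0.091 ]
latch_grip [333.5 340.2] 0.77 [0.4457 0.162  0.0863]
latch_hinge [329.7 307.8] 0.91 [0.4969 0.1674 0.092 ]
tongue_tip [330.1 
[... 599 characters left out ...]
front [258.5 259. ] 0.85 [0.5092 0.1662 0.085 ]
tab_thumb [267.2 238.8] 0.94 [0.5298 0.1721 0.1095]
latch_grip [223.3 273.8] 0.6 [0.4475 0.1606 0.0863]
latch_hinge [252.8 262.4] 0.92 [0.4974 0.1628 0.0853]
tongue_tip [239.9 259.6] 0.87 [0.4849 0.1783 0.0872]
blank_tall [347.4 354.5] 0.82 [ 0.5389 -0.0083  0.0057]
weight [413.1 335.6] 0.67 [ 0.6375 -0.0338  0.0069]
1.2 {'intrinsics': array([[338.5249,   0.    , 318.8529],
       [  0.    , 338.5249, 241.7409],
       [  0.    ,   0.    ,   1.    ]]), 'T_tool_cam': array([[ 0.0013,  0.9606,  0.2779,  0.0758],
       [ 1.    , -0.0012, -0.0007,  0.0001],
       [-0.0003,  0.2779, -0.9606, -0.1629],
       [ 0.    ,  0.    ,  0.    ,  1.    ]])}
```

View pics/top0.png

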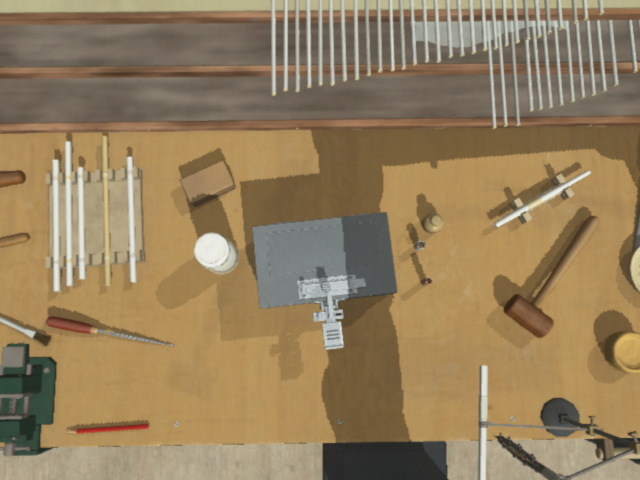

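View pics/side0.png

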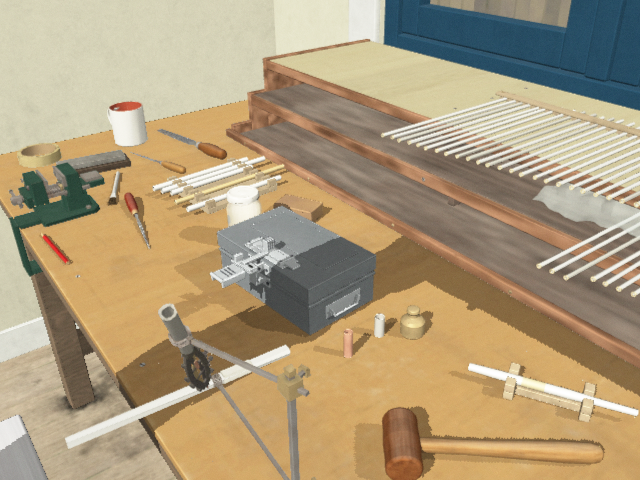

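The top view shows the case yawed slightly, with the latch and thumb at about (330, 285–345). The jar is at (215, 252), the blanks and weight are at (425, 225–282), and a tall stand is near (560, 415). Before moving I'll check obstacle heights along the route and get a better case yaw.

```bash
python3 - <<'E'
from h import *
np.set_printoptions(precision=3,suppress=True,linewidth=150)
pts=[]
for n in("top","side"):
    im,d,K,M=cam(n); v,u=np.nonzero(d>0); z=d[v,u]
    p=np.c_[(u-K[0,2])/K[0,0]*z,-(v-K[1,2])/K[1,1]*z,-z]; p=p@M[:3,:3].T+M[:3,3]; pts.append(p)
    if n=="top":
        s=p[(abs(p[:,2]-.087)<.006)&(p[:,0]>.49)&(p[:,0]<.66)&(p[:,1]>.04)&(p[:,1]<.29)]
        print(len(s),np.median(s[:,2]),cv2.minAreaRect((s[:,:2]*1000).astype(np.float32)))
p=np.vstack(pts)
p=p[(p[:,2]>.13)&(p[:,0]<.75)&(p[:,1]<.4)&(p[:,1]>-.9)&(p[:,0]>-.3)]
g={}
for q in p:
    k=(round(q[0]/.05)*.05,round(q[1]/.05)*.05); g[k]=max(g.get(k,0),q[2])
for k in sorted(g): print("%.2f %.2f:%.2f"%(*k,g[k]),end="; ")
E
```

```text
11111 0.08702410428727236 ((565.6979370117188, 173.7815399169922), (155.61415100097656, 224.4554901123047), 5.494710922241211)
0.25 -0.15:0.28; 0.25 -0.10:0.25; 0.30 -0.25:0.26; 0.30 -0.20:0.26; 0.30 -0.15:0.25; 0.30 -0.10:0.25; 0.30 -0.05:0.15; 0.35 -0.20:0.25;
```

Request:
{"name": "drive_tool", "arguments": {"moves": "0.05 -0.015 -0.03 0 1; 0.10 -0.03 -0.06 0 1; 0.145 -0.045 -0.09 0 1; 0.19 -0.06 -0.1 0 1; 0.24 -0.075 -0.1 0 1; 0.285 -0.09 -0.1 0 1; 0.33 -0.11 -0.1 0 1; 0.375 -0.13 -0.1 0 1"}}

```text
time_s: 2.1
tool_pos: [0.4801, -0.419, 0.3228]
tool_rot: [180.0, -0.0, 14.8]
force: [0.1, -0.9, -0.3]
grip_width: 0.0871
```

Request:
{"name": "drive_tool", "arguments": {"moves": "0.028 -0.042 0 0 0; 0.056 -0.084 0 0 0; 0.084 -0.125 0 0 -1; 0.112 -0.167 0 0 -1; 0.14 -0.208 0 2 -1; 0.168 -0.25 0 4 -1; 0.18 -0.29 0 7 -1; 0.18 -0.33 0 9.3 -1"}}

```text
time_s: 2.9
tool_pos: [0.5692, -0.0521, 0.322]
tool_rot: [-179.9, -0.0, 5.5]
force: [-0.2, -0.2, -0.6]
grip_width: 0.0313
```

Request:
{"name": "drive_tool", "arguments": {"moves": "-0.003 -0.045 0 0 -1; -0.006 -0.09 0 0 -1; -0.01 -0.135 0 0 -1; -0.015 -0.175 0.025 0 -1; -0.02 -0.205 0.055 0 -1; -0.023 -0.215 0.085 0 -1; -0.023 -0.215 0.1 0 -1; -0.023 -0.215 0.1 0 -1"}}

```text
time_s: 3.7
tool_pos: [0.5242, 0.1552, 0.2205]
tool_rot: [179.9, 0.2, 5.4]
force: [-0.2, -1.5, 1.1]
grip_width: 0.0004
```

```bash
python3 - <<'E'
from h import *
np.set_printoptions(precision=4,suppress=True)
o=get_obs();print(o["tool_pos"],o["tool_rot"],o["force"],o["grip_width"])
im,d,K,M=cam("wrist");save(im,"w1.png")
H=dict(lid_hinge=.06,lid_front=.086,tab_thumb=.1095,latch_grip=.082,latch_hinge=.079,tongue_tip=.091)
for t in H:
    for r in pinpoint("wrist",t)[:1]: print(t,np.round(r["uv"],1),round(r["conf"],2),onplane(r["uv"],H[t],K,M),unproj(r["uv"],dep(d,r["uv"]),K,M))
v,u=np.nonzero(d>0); z=d[v,u]
p=np.c_[(u-K[0,2])/K[0,0]*z,-(v-K[1,2])/K[1,1]*z,-z]@M[:3,:3].T+M[:3,3]
s=p[(p[:,2]>.104)&(p[:,2]<.115)&(p[:,0]>.49)&(p[:,0]<.58)&(abs(p[:,1]-.165)<.05)];print("thumb",len(s),s.mean(0),s.min(0),s.max(0))
s=p[(abs(p[:,2]-.087)<.005)&(p[:,0]>.505)&(p[:,0]<.66)&(p[:,1]>.03)&(p[:,1]<.3)]
print(np.median(s[:,2]),cv2.minAreaRect((s[:,:2]*1000).astype(np.float32)))
E
```

```text
[0.5242 0.1552 0.2205] [179.9271   0.2197   5.4406] [-0.1664 -1.4829  1.066 ] 0.0003946655198681105
lid_hinge [302.9  91.1] 0.82 [0.6421 0.1802 0.06  ] [0.6387 0.1787 0.0867]
lid_front [304.  244.1] 0.76 [0.5101 0.167  0.086 ] [0.5124 0.1669 0.0935]
tab_thumb [297.9 227. ] 0.75 [0.5315 0.173  0.1095] [0.5317 0.1729 0.1102]
latch_hinge [304.  256.7] 0.85 [0.4955 0.1661 0.079 ] [0.5004 0.1659 0.0933]
tongue_tip [306.5 277.8] 0.84 [0.4793 0.1619 0.091 ] [0.5346 0.1622 0.2246]
thumb 275 [0.5324 0.1721 0.1097] [0.5244 0.1657 0.104 ] [0.5396 0.1784 0.1126]
0.08719689129801547 ((573.6824951171875, 173.74806213378906), (140.14614868164062, 224.80079650878906), 5.491116523742676)
```

View pics/w1.png

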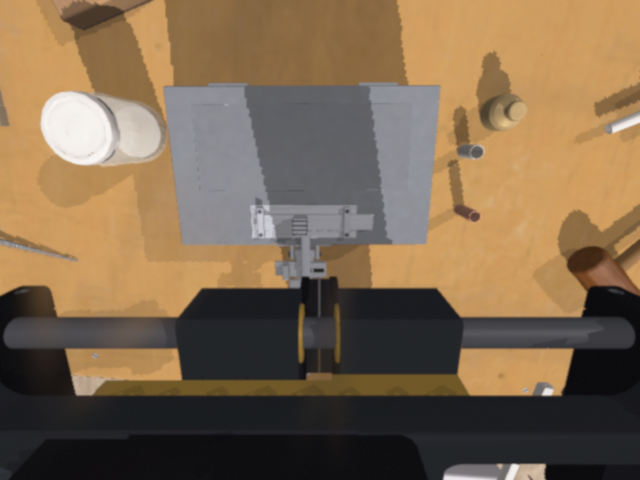

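The wrist view shows the thumb ribs at (300, 226), the straps at (260, 218) and (350, 218), and the gate and post at about (280–325, 268). I'll go down to the right of the thumb.

Request:
{"name": "drive_tool", "arguments": {"moves": "0.005 0.006 0.03 0 -1; 0.0095 0.012 0.06 0 -1; 0.0095 0.012 0.085 0 -1; 0.0095 0.012 0.1 0 -1; 0.0095 0.012 0.112 0 -1; 0.0095 0.012 0.12 0 -1; 0.0095 0.012 0.12 0 -1; 0.0095 0.012 0.12 0 -1"}}

```text
time_s: 4.85
tool_pos: [0.5363, 0.1459, 0.1033]
tool_rot: [-180.0, -0.1, 5.5]
force: [0.2, -1.2, -0.7]
grip_width: 0.0003
```

```bash
cat > look.py <<'E'
from h import *
import sys
np.set_printoptions(precision=4,suppress=True)
im,d,K,M=cam("wrist");o=get_obs();print(o["tool_pos"],o["tool_rot"],o["force"])
a=cv2.resize(im[170:330,220:420],None,fx=4,fy=4,interpolation=2)[:600]
save(a,sys.argv[1])
for r in pinpoint("wrist","tab_thumb")[:1]:print(r["uv"],r["conf"],onplane(r["uv"],.1095,K,M))
E
python3 look.py w2.png
```

```text
[0.5365 0.1459 0.1035] [-179.994    -0.0984    5.4807] [-0.9379 -0.3936  0.1236]
```

View pics/w2.png

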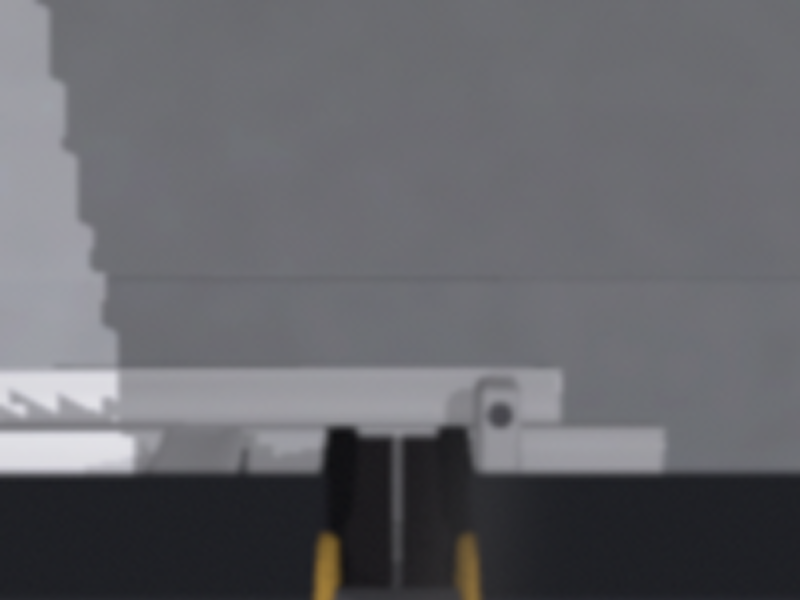

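Request:
{"name": "drive_tool", "arguments": {"moves": "-0.003 0 0.002 0 -1; -0.003 0 0.005 0 -1; -0.003 -0.001 0.005 0 -1; -0.003 -0.002 0.005 0 -1; -0.003 -0.003 0.005 0 -1; -0.003 -0.004 0.005 0 -1; -0.003 -0.005 0.005 0 -1; -0.003 -0.006 0.005 0 -1"}}

```text
time_s: 5.75
tool_pos: [0.5322, 0.1514, 0.0975]
tool_rot: [180.0, 0.0, 5.5]
force: [0.5, 0.2, 0.1]
grip_width: 0.0004
```

Request:
{"name": "drive_tool", "arguments": {"moves": "0 -0.0005 0 0 -1; 0 -0.001 0 0 -1; 0 -0.0015 0 0 -1; 0 -0.002 0 0 -1; 0 -0.0025 0 0 -1; 0 -0.003 0 0 -1; 0 -0.0035 0 0 -1; 0 -0.004 0 0 -1"}}

```text
time_s: 6.55
tool_pos: [0.5318, 0.1553, 0.0974]
tool_rot: [180.0, 0.0, 5.5]
force: [0.7, 0.2, -0.8]
grip_width: 0.0001
```

Request:
{"name": "drive_tool", "arguments": {"moves": "0 -0.0005 0 0 -1; 0 -0.001 0 0 -1; 0 -0.0015 0 0 -1; 0 -0.002 0 0 -1; 0 -0.0025 0 0 -1; 0 -0.003 0 0 -1; 0 -0.0035 0 0 -1; 0 -0.004 0 0 -1"}}

```text
time_s: 7.35
tool_pos: [0.5315, 0.1581, 0.0974]
tool_rot: [179.9, 0.0, 5.4]
force: [-0.3, -3.4, 1.1]
grip_width: 0.0006
```

Request:
{"name": "drive_tool", "arguments": {"moves": "0 -0.0004 0 0 -1; 0 -0.0008 0 0 -1; 0 -0.0012 0 0 -1; 0 -0.0016 0 0 -1; 0 -0.002 0 0 -1; 0 -0.0024 0 0 -1; 0 -0.0028 0 0 -1; 0 -0.003 0 0 -1"}}

```text
time_s: 8.15
tool_pos: [0.5311, 0.1623, 0.0974]
tool_rot: [180.0, 0.0, 5.5]
force: [-0.7, -3.8, 0.7]
grip_width: 0.0004
```

Request:
{"name": "drive_tool", "arguments": {"moves": "0 -0.0003 0 0 -1; 0 -0.0006 0 0 -1; 0 -0.0009 0 0 -1; 0 -0.0012 0 0 -1; 0 -0.0014 0 0 -1; 0 -0.0016 0 0 -1; 0 -0.0018 0 0 -1; 0 -0.002 0 0 -1"}}

```text
time_s: 8.95
tool_pos: [0.531, 0.1641, 0.0974]
tool_rot: [180.0, 0.0, 5.5]
force: [0.4, -3.8, 0.8]
grip_width: 0.0001
```

Request:
{"name": "drive_tool", "arguments": {"moves": "0 -0.0003 0 0 -1; 0 -0.0006 0 0 -1; 0 -0.0009 0 0 -1; 0 -0.0012 0 0 -1; 0 -0.0014 0 0 -1; 0 -0.0016 0 0 -1; 0 -0.0018 0 0 -1; 0 -0.002 0 0 -1"}}

```text
time_s: 9.75
tool_pos: [0.5308, 0.1662, 0.0974]
tool_rot: [180.0, 0.0, 5.5]
force: [-0.2, -4.2, 1.6]
grip_width: 0.0001
```

Request:
{"name": "drive_tool", "arguments": {"moves": "0 -0.0003 0 0 -1; 0 -0.0006 0 0 -1; 0 -0.0009 0 0 -1; 0 -0.0012 0 0 -1; 0 -0.0014 0 0 -1; 0 -0.0016 0 0 -1; 0 -0.0018 0 0 -1; 0 -0.002 0 0 -1"}}

```text
time_s: 10.55
tool_pos: [0.5305, 0.1682, 0.0974]
tool_rot: [180.0, 0.0, 5.5]
force: [-0.6, -5.0, 1.5]
grip_width: 0.0003
```

Request:
{"name": "drive_tool", "arguments": {"moves": "0 -0.0002 0 0 -1; 0 -0.0004 0 0 -1; 0 -0.0006 0 0 -1; 0 -0.0008 0 0 -1; 0 -0.001 0 0 -1; 0 -0.0012 0 0 -1; 0 -0.0014 0 0 -1; 0 -0.0016 0 0 -1"}}

```text
time_s: 11.35
tool_pos: [0.5305, 0.1687, 0.0974]
tool_rot: [179.9, 0.0, 5.4]
force: [-0.1, -6.1, 0.4]
grip_width: 0.0007
```

Request:
{"name": "drive_tool", "arguments": {"moves": "0 -0.0002 0 0 -1; 0 -0.0004 0 0 -1; 0 -0.0006 0 0 -1; 0 -0.0008 0 0 -1; 0 -0.0008 0 0 -1; 0 -0.0008 0 0 -1; 0 -0.0008 0 0 -1; 0 -0.0008 0 0 -1"}}

```text
time_s: 12.15
tool_pos: [0.5305, 0.1688, 0.0974]
tool_rot: [179.9, 0.0, 5.4]
force: [-0.9, -7.8, 1.9]
grip_width: 0.0004
```

The bolt is against the post: its motion stopped and the force rose to about 8 N. I'll back off, rise, and go over the latch grip with the gripper opening.

Request:
{"name": "drive_tool", "arguments": {"moves": "0 0.003 0 0 -1; 0 0.008 0 0 -1; 0 0.008 -0.03 0 -1; 0 0.008 -0.06 0 0; -0.03 0.004 -0.09 0 0; -0.06 0 -0.1 0 0.3; -0.08 0 -0.1 0 0.3; -0.08 0 -0.1 0 0.3"}}

```text
time_s: 12.95
tool_pos: [0.449, 0.1644, 0.1981]
tool_rot: [180.0, -0.1, 5.6]
force: [0.4, -0.2, -0.4]
grip_width: 0.0326
```

```bash
python3 - <<'E'
from h import *
np.set_printoptions(precision=4,suppress=True)
o=get_obs();print(o["tool_pos"],o["tool_rot"],o["grip_width"])
im,d,K,M=cam("wrist");save(cv2.resize(im[120:420,120:520],None,fx=2,fy=2),"w3.png")
c,s=np.cos(np.radians(5.49)),np.sin(np.radians(5.49))
H=dict(lid_front=.086,tab_thumb=.1095,latch_grip=.082,latch_hinge=.079,tongue_tip=.091)
for t in H:
    for r in pinpoint("wrist",t)[:1]:
        q=onplane(r["uv"],H[t],K,M); print(t,np.round(r["uv"],1),round(r["conf"],2),"uv",c*q[0]+s*q[1],-s*q[0]+c*q[1])
q=o["tool_pos"];print("tcp",c*q[0]+s*q[1],-s*q[0]+c*q[1])
E
```

```text
[0.449  0.1644 0.1981] [179.9738  -0.0908   5.6146] 0.032616523945788775
lid_front [319.3 160.7] 0.84 uv 0.5258660736622317 0.1201622382746353
tab_thumb [306.9 134.4] 0.56 uv 0.545035289740647 0.12906801090231657
latch_grip [322.1 235.1] 0.85 uv 0.4639177654029159 0.11752821809737794
latch_hinge [305.2 133.5] 0.66 uv 0.5465359142179183 0.1314230746671645
tcp 0.4626529982594305 0.12066701952073486
```

View pics/w3.png

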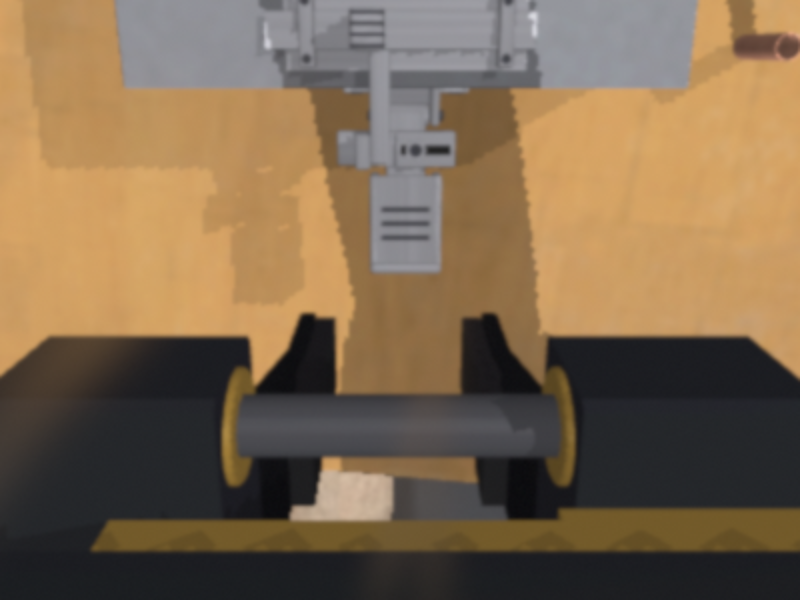

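The tongue (380, 50–165) sits in the gate against the post (355, 150). The grip plate is centred at (406, 222), so I'll descend to straddle it.

Request:
{"name": "drive_tool", "arguments": {"moves": "0.001 0.003 0.02 0 0.4; 0.001 0.003 0.05 0 0.4; 0.001 0.003 0.08 0 0.4; 0.001 0.003 0.105 0 0.4; 0.001 0.003 0.12 0 0.4; 0.001 0.003 0.13 0 0.4; 0.001 0.003 0.134 0 0.4; 0.001 0.003 0.134 0 0.4", "grip_force": 15}}

```text
time_s: 14.05
tool_pos: [0.4521, 0.1602, 0.0632]
tool_rot: [-180.0, 0.0, 5.5]
force: [-0.5, 0.7, 0.6]
grip_width: 0.0608
```

Request:
{"name": "drive_tool", "arguments": {"moves": "0 0 0 0 0; 0 0 0 0 -0.2; 0 0 0 0 -0.4; 0 0 0 0 -0.6; 0 0 0 0 -0.6; 0 0 0 0 -0.6; 0 0 0 0 -0.6; 0 0 0 0 -0.6"}}

```text
time_s: 14.85
tool_pos: [0.452, 0.1615, 0.0637]
tool_rot: [-179.9, -0.0, 5.5]
force: [-0.1, 4.8, 0.4]
grip_width: 0.0301
```

Request:
{"name": "drive_tool", "arguments": {"moves": "0 -0.001 0 0 -0.6; 0 -0.0015 0 0 -0.6; 0 -0.0015 -0.0005 0 -0.6; 0 -0.0015 -0.001 0 -0.6; 0 -0.0015 -0.0015 0 -0.6; 0 -0.0015 -0.002 0 -0.6; 0 -0.0015 -0.0025 0 -0.6; 0 -0.0015 -0.003 0 -0.6"}}

```text
time_s: 15.65
tool_pos: [0.452, 0.1616, 0.0664]
tool_rot: [-180.0, -0.0, 5.5]
force: [2.4, 4.1, -5.2]
grip_width: 0.0295
```

Request:
{"name": "drive_tool", "arguments": {"moves": "0 -0.0005 -0.0003 0 -0.6; 0 -0.001 -0.0006 0 -0.6; 0 -0.0015 -0.001 0 -0.6; 0 -0.0015 -0.0013 0 -0.6; 0 -0.0015 -0.0016 0 -0.6; 0 -0.0015 -0.002 0 -0.6; 0 -0.0015 -0.002 0 -0.6; 0 -0.0015 -0.002 0 -0.6"}}

```text
time_s: 16.45
tool_pos: [0.452, 0.1619, 0.0685]
tool_rot: [179.9, -0.0, 5.4]
force: [4.2, -2.8, -3.9]
grip_width: 0.0296
```

Request:
{"name": "drive_tool", "arguments": {"moves": "0 0.0005 -0.0005 0 -0.6; 0 0.0005 -0.001 0 -0.6; 0 0.0005 -0.0015 0 -0.6; 0.001 0.0005 -0.002 0 -0.6; 0.001 0.0005 -0.0025 0 -0.6; 0.001 0.0005 -0.003 0 -0.6; 0.001 0.0005 -0.003 0 -0.6; 0.001 0.0005 -0.003 0 -0.6"}}

```text
time_s: 17.25
tool_pos: [0.4521, 0.162, 0.0712]
tool_rot: [179.9, 0.1, 5.5]
force: [0.8, -5.0, -3.3]
grip_width: 0.0301
```

Request:
{"name": "drive_tool", "arguments": {"moves": "0 0.0008 -0.0015 0 -0.6; 0 0.0015 -0.003 0 -0.6; 0.0005 0.0015 -0.005 0 -0.6; 0.001 0.0015 -0.007 0 -0.6; 0.0015 0.0015 -0.009 0 -0.6; 0.002 0.0015 -0.011 0 -0.6; 0.003 0.0015 -0.013 0 -0.6; 0.004 0.0015 -0.015 0 -0.6"}}

```text
time_s: 18.05
tool_pos: [0.4565, 0.1621, 0.0865]
tool_rot: [-180.0, 0.0, 5.5]
force: [-0.5, 1.6, -5.3]
grip_width: 0.0298
```

Request:
{"name": "drive_tool", "arguments": {"moves": "0.001 0.0003 -0.004 0 -0.6; 0.002 0.0003 -0.008 0 -0.6; 0.0035 0.0003 -0.012 0 -0.6; 0.005 0.0003 -0.016 0 -0.6; 0.006 0.0003 -0.02 0 -0.6; 0.0075 0.0003 -0.024 0 -0.6; 0.009 0.0003 -0.028 0 -0.6; 0.0107 0.0003 -0.0316 0 -0.6"}}

```text
time_s: 18.85
tool_pos: [0.4672, 0.163, 0.1184]
tool_rot: [-180.0, 0.0, 5.5]
force: [-1.7, 5.8, -4.7]
grip_width: 0.0298
```

```bash
python3 - <<'E'
from h import *
im,d,K,M=cam("side");save(cv2.resize(im[150:350,150:400],None,fx=3,fy=3),"s1.png");print(get_obs()["force"],get_obs()["wrist_torque"])
E
```

```text
[-2.72758826  4.25640173 -3.51412848] [1.05977167 0.79390949 0.03817524]
```

View pics/s1.png

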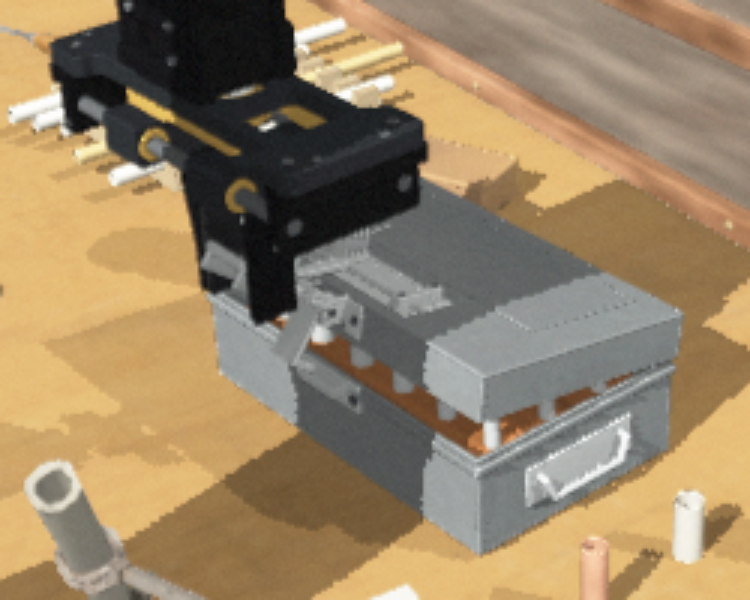

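The lid is ajar and the claw at (295, 340) is free of the keeper. I'll continue along the arc.

Request:
{"name": "drive_tool", "arguments": {"moves": "0.0035 -0.0005 -0.0075 0 -0.6; 0.0074 -0.001 -0.015 0 -0.6; 0.0115 -0.001 -0.022 0 -0.6; 0.0161 -0.001 -0.0293 0 -0.6; 0.021 -0.001 -0.036 0 -0.6; 0.0259 -0.001 -0.0428 0 -0.6; 0.0315 -0.001 -0.049 0 -0.6; 0.037 -0.001 -0.0553 0 -0.6"}}

```text
time_s: 19.7
tool_pos: [0.5045, 0.1668, 0.1738]
tool_rot: [180.0, 0.0, 5.5]
force: [-3.1, 3.3, -4.3]
grip_width: 0.0298
```

Request:
{"name": "drive_tool", "arguments": {"moves": "0.006 0 -0.0058 0 -0.6; 0.012 0 -0.0115 0 -0.6; 0.0185 0 -0.017 0 -0.6; 0.0251 0 -0.022 0 -0.6; 0.032 0 -0.0266 0 -0.6; 0.039 0 -0.031 0 -0.6; 0.046 0 -0.0353 0 -0.6; 0.0536 0 -0.0394 0 -0.6"}}

```text
time_s: 20.5
tool_pos: [0.558, 0.172, 0.2134]
tool_rot: [180.0, 0.0, 5.5]
force: [-4.9, 3.1, -2.0]
grip_width: 0.03
```

Request:
{"name": "drive_tool", "arguments": {"moves": "0.0075 0 -0.0035 0 -0.6; 0.0153 0 -0.0067 0 -0.6; 0.023 0 -0.0095 0 -0.6; 0.0311 0 -0.012 0 -0.6; 0.039 0 -0.014 0 -0.6; 0.0473 0 -0.016 0 -0.6; 0.0555 0 -0.0174 0 -0.6; 0.0639 0 -0.0186 0 -0.6"}}

```text
time_s: 21.3
tool_pos: [0.6221, 0.1783, 0.2326]
tool_rot: [-180.0, -0.1, 5.5]
force: [-4.4, 2.5, 0.8]
grip_width: 0.0299
```

Request:
{"name": "drive_tool", "arguments": {"moves": "0.0083 0 -0.0006 0 -0.6; 0.0166 0 -0.0011 0 -0.6; 0.025 0 -0.001 0 -0.6; 0.0334 0 -0.0007 0 -0.6; 0.0417 0 0.0002 0 -0.6; 0.0499 0 0.0011 0 -0.6; 0.0499 0 0.0011 0 -0.6; 0.0499 0 0.0011 0 -0.6"}}

```text
time_s: 22.1
tool_pos: [0.6723, 0.1831, 0.2308]
tool_rot: [-180.0, -0.2, 5.5]
force: [0.9, 3.4, 1.7]
grip_width: 0.0296
```

```bash
python3 - <<'E'
from h import *
im,d,K,M=cam("side");save(cv2.resize(im[100:340,150:450],None,fx=2.5,fy=2.5),"s2.png");print(get_obs()["force"],get_obs()["wrist_torque"])
E
```

```text
[0.47979353 5.42747567 1.74597254] [ 1.0516832  -0.27721647 -0.01084933]
```

View pics/s2.png

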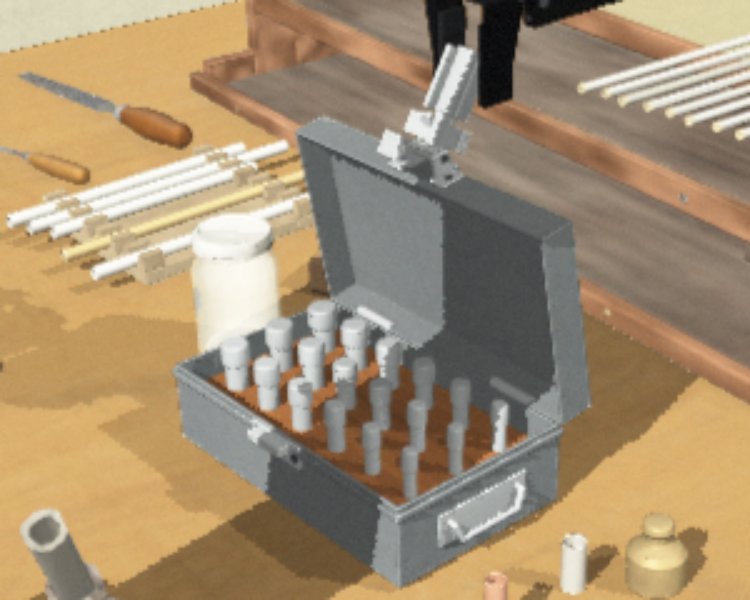

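The lid stands about upright. I'll release the lever and go straight up.

Request:
{"name": "drive_tool", "arguments": {"moves": "0 -0.001 0 0 -0.3; 0 -0.001 0 0 0; 0 -0.001 0 0 0.3; 0 -0.001 0 0 0.3; 0 -0.001 0 0 0.3; 0 -0.001 -0.01 0 0.3; 0 -0.001 -0.03 0 0.3; 0 -0.001 -0.05 0 0.3"}}

```text
time_s: 22.95
tool_pos: [0.6707, 0.1834, 0.2812]
tool_rot: [180.0, 0.0, 5.5]
force: [0.1, 0.2, 0.3]
grip_width: 0.0563
```

Request:
{"name": "drive_tool", "arguments": {"moves": "0 0 -0.03 0 0.3; 0 0 -0.06 0 0.3; 0 0 -0.09 0 0.3; 0 0 -0.1 0 0.3; 0 0 -0.1 0 0.3; 0 0 -0.1 0 0.3; 0 0 -0.1 0 0.3; 0 0 -0.1 0 0.3"}}

```text
time_s: 23.75
tool_pos: [0.6705, 0.1833, 0.3785]
tool_rot: [180.0, 0.2, 5.5]
force: [0.1, 0.1, -0.6]
grip_width: 0.0564
```

```bash
python3 - <<'E'
from h import *
np.set_printoptions(precision=3,suppress=True)
im,d,K,M=cam("side");save(cv2.resize(im[100:340,150:450],None,fx=2.5,fy=2.5),"s3.png");print(get_obs()["force"])
c,s=np.cos(np.radians(5.49)),np.sin(np.radians(5.49))
for t in("lid_front","lid_hinge","weight","blank_tall"):
    for r in pinpoint("side",t)[:1]:
        q=unproj(r["uv"],dep(d,r["uv"]),K,M);print(t,r["conf"],q,"u",c*q[0]+s*q[1])
E
```

```text
[0.083 0.108 0.893]
lid_front 0.6 [0.635 0.166 0.203] u 0.6477957998952046
lid_hinge 0.63 [0.643 0.18  0.06 ] u 0.6568343823026455
weight 0.88 [ 0.638 -0.035  0.008] u 0.6315705988136191
blank_tall 0.78 [ 0.544 -0.01   0.004] u 0.5407076144379777
```

View pics/s3.png

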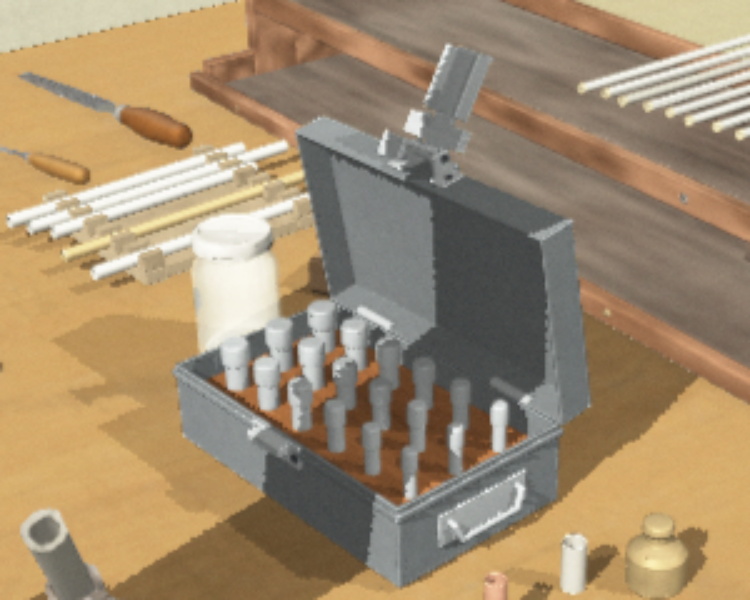

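```bash
python3 -c "
from cell import *
print(sign_off())"
```

```text
the job is handed in; nothing more can be done
None
```

The lid is open and standing by itself, and I handed the job in at about 24 s of the 67 s allowed. `sign_off` reports no verdict, so the judged result is not known.

- **Bolt:** I slid it left in steps of 2 mm or less, for about 12 mm in all. Sliding took about 4 N. It stopped at a peak of 7.8 N total, and a wrist picture then showed the tongue in the gate against the post. I did not look at the bolt again after opening the lid.
- **Latch:** I gripped the lever by its sides with 15 N and lifted it to about 0.5 rad. The vertical force stayed around 5 N or less. A side picture showed the claw clear of its keeper.
- **Lid:** I followed the hinge arc to about 1.45 rad, as worked out from the arm's path, then opened the gripper and rose 150 mm straight up.

**Last checks:** the side picture after release shows the lid upright, unchanged from before release, with the robot clear and forces near zero. The jar, the blanks and the weight are standing. The weight and the tall blank measured within about 5 mm of their first positions; I checked the jar and the wide blank only by eye.

**One disagreement:** during gripping and lifting there was a sideways force of up to about 6 N from a slight misalignment. It dropped to near zero on release.

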